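# Switch the ball sorter to its other chute

### The arm

A 6-joint arm with a two-finger parallel gripper is mounted at the origin on a cart in front of the work surface, level with it; the furniture and walls round the work are solid. World frame = base frame: x ahead of the robot, y to its left, z up, the work surface at z = 0. Lengths are in m, angles in rad, forces in N, time in s.
With the tool pointing down it reaches from about 0.275 to 0.85 m from the base axis. Payload 19 kg.
Tool frame: the origin (TCP) lies between the finger pads; the fingertips stand 25 mm ahead of it and the grasp point (between the pads) lies 6 mm ahead of it; z points along the fingers, y is the line along which they close (so a half turn about z gives the same grasp; the last joint's range is limited). The gripper opens to 85 mm and grips with 20 to 120 N. Pads are 22 mm wide; open, the fingers measure 114 mm over their backs; the gripper's body (76 mm by 85 mm) begins 54 mm behind the grasp point. The pads swing forward as they close: fully open they stand 13 mm farther back than shut.
Start: joints at [1.109, 0.15, 1.437, -0, 1.554, -0.134], TCP at [0.185, 0.544, 0.256] pointing down, gripper open.
Joint ranges: [-2.8, 2.8], [-0.68, 2.1], [0.12, 2.68], [-1.39, 4.53], [0.16, 2.79], [-2.81, 2.81]. Speed limits (rad/s): [1.89, 1.89, 2.22, 3.01, 3.01, 3.01].

### API

Orientations are given as a rotation vector (axis times angle).
In Python, from plant import manip gives the robot as it stands.
- The arm moves only by the tool move_arm, never from a script. Its argument "targets" is a list of rows, each a list of 5 numbers: the shift along the tool's x, y, z normalised to -1 to 1, where 1 is 100 mm, then the turn about the tool's z normalised to -1 to 1, where 1 is 45 degrees, then the opening, from 0 (shut) to 1 (fully open). A call has 1 to 12 rows; each row is the pose to reach, as a shift and turn from the pose commanded when the call began, along the tool's axes at that moment; what a row does not reach only later rows make up. A row lasts 1/8 s, in which the tool goes at most 62.5 mm and 10.7 degrees, less where a joint would pass 70% of its speed; a pose out of reach is approached as far as the arm can. A call with a number of a shift or a turn outside -1 to 1 is refused whole. A call with a gripper value outside its range is refused whole. The fingers move at their own pace and stop on an object; the grip force is fixed at half the most. Time passes only in rows, so rows that repeat a pose let the fingers close. It gives the time, the measured TCP pose, the force, the opening and the grip force at its end, in the units of the state.
- manip.state(): the state, without advancing time (a new reading comes with each control period).
- manip.grab_frame(name): name is "scene" or "top"; returns (picture, depth): 400x640x3 uint8, red, green, blue; 400x640 float32, m along the optical axis (not along the pixel's ray), 0 where there is no reading.
- manip.camera_info(name): a dict with "mtx" (3x3 intrinsics, pixels), "R" (3x3) and "t" (3): a world point X has camera coordinates R X + t. Camera axes: x right, y down, z forward; pixel columns grow to the right and rows downward; lengths in m; the calibration is good to about 2 mm. A picture is of the moment at which its call begins. camera_info takes no time and is no camera call.
- manip.hand_in(): hands the job in; it is judged then, once.
The state is a dict: "t": time; "q": joint angles; "joint_vel": joint speeds; "tau": joint torques, N m; "eef_pos": TCP position; "orientation": TCP orientation; "wrist_force": force on the tool from outside, world axes, zero at the start; "torque": the same for the moment, N m; "grip_width": finger opening in m; "gripper_force": force on a finger pad.
Only numpy, scipy, OpenCV 4.12 (cv2) and the standard library are available. Lean on these libraries where they do the work, as an engineer would, in place of code of your own. Each camera call takes 0.05 s, during which the arm holds its last target. There are 200 camera calls.

### The job

The gate of the ball sorter is tipped towards one of its two chutes. With your fingertips, first rock the gate over its pivot so that it lies tipped towards the other chute, then push the two waiting balls off the feed ledge so that both roll over the gate, down that other chute and come to rest in its tray. Only push and press: do not lift the balls, and leave the tube, the bottle and the carton standing where they are.

Things in the scene. Friction and masses are not known exactly. Their poses are not given: they have to be found in the camera images.
- sorter: Grey two-way ball sorter, fixed. Origin on the worktop under the gate's middle; +x along the feed (away from the robot), +y to its left, z up. 480 mm wide (y). From -x to +x: feed ledge, short ramp, gate between two panels (at x = -50 and +50 mm, 4 mm thick, y = -80..80 mm, tops at z = 125 mm). Left and right of the gate a chute falls 15 degrees to a white tray.
- gate (a joint): Tilt (rad) of the seesaw gate, a steel plate 90 (x) by 150 (y) by 5 mm, hinged under its middle along the sorter's x, 90 mm up; stops at +-0.26, starts at one. Positive: left (+y) half up, balls go right; negative: right half up, balls go left. A weight on a post (x = 60..92 mm, top 142 mm) tips it to the side it leans to: press the raised half down with 1 to 2 N and it goes over.
- pad_left (a point): Point on top of the gate plate, 58 mm left (+y) of its pivot line, midway between the panels: a place to press when this half is raised. 95 mm above the worktop when level, 15 mm higher when its half is up, 15 mm lower when down (against the stop).
- pad_right (a point): The same on the right half, 58 mm to -y of the pivot line.
- ball_rear: Glazed white ceramic ball, 36 mm diameter, about 80 g; origin at its centre (its axes turn as it rolls). It waits at the back (-x) end of the feed ledge, against a low stop.
- ball_front: The same kind of ball, waiting just in front (+x) of ball_rear and touching or nearly touching it. Origin at its centre.
- brink (a point): Middle of the feed ledge's brink, on its floor (x = -80, z = 115 mm in the sorter). The floor runs 80 mm to -x, falling 3 degrees, 40 mm wide between rails 7 mm high, with a back stop 7 mm high. To +x a ramp falls 15 degrees to the gate. Push the rear ball to +x, it drives the front one; a ball whose centre is 5 mm past the brink rolls on by itself.
- tray_left_mid (a point): Middle of the white tray at the end of the left (+y) chute, 18 mm above its underside. The tray is fixed, 74 mm along the sorter's y, 150 mm along its x, 27 mm high; a backboard 80 mm high stands behind it. Axes as the sorter's.
- tray_right_mid (a point): The same for the tray at the end of the right (-y) chute.
- tube: Bystander: standing 50 ml tube with screw cap, 34 mm diameter, 113 mm high, near the left chute on the robot's side; origin under its foot.
- bottle: Bystander: 250 ml bottle, 69 mm diameter, 140 mm high, near the right chute on the robot's side; origin under its foot.
- carton: Bystander: small carton, 32 x 46 x 62 mm, left of the tube; origin under its foot.
Things that resemble listed ones, but are neither listed nor needed, are in the scene too. What is shaped like the ball_rear but purple is not meant.

How it is judged:
By the outcome, as a careful person would: the job done as asked, in the order asked, and still so for the second after the job is handed in, with the robot touching nothing.
It also fails if it takes over 40 s, if anything falls off the work surface, if the arm or the gripper's body presses on something with over 40 N, if the wrist force passes 120 N, or if a joint passes its speed limit or range.

## Working session

There is one attempt and no reset: what is moved stays moved. The work goes in short steps, Python scripts to look and compute and a tool call to move; the robot and the scene stay as the last step left them, time stands still between calls to the robot, and variables do not carry over. Pictures are saved under pics/ and viewed, at most 10 in all, crops included, and the job is handed in when it is done.

Besides the shell and the picture viewer there is one more tool, called as a command line: name --pt "numbers of a row" for each row, then --argument value for the rest. move_arm: Moves the arm, as the interface text tells. Scaled input: -1 to 1 covers 100 mm each way for a shift and 45 degrees each way for a turn. Its arguments: {"type":"object","properties":{"targets":{"type":"array"}},"required":["targets"]}

```bash
mkdir -p pics; cat > h.py <<'E'
import numpy as np, cv2
from plant import manip
def grab(n,tag):
    p,d=manip.grab_frame(n); np.savez(f'pics/{tag}.npz',p=p,d=d); cv2.imwrite(f'pics/{tag}.png',p[...,::-1]); return p,d
def world(n,d,u,v):
    c=manip.camera_info(n);K=np.array(c['mtx']);R=np.array(c['R']);t=np.array(c['t'])
    z=float(d[int(v),int(u)]) if np.ndim(d) else d
    return R.T@(np.linalg.inv(K)@[u,v,1]*z-t)
def pix(n,X):
    c=manip.camera_info(n);q=np.array(c['mtx'])@(np.array(c['R'])@X+np.array(c['t']));return q[:2]/q[2]
E
python3 - <<'E'
from h import *
grab('scene','s0');grab('top','t0')
s=manip.state();print(s['t'],s['eef_pos'],s['orientation'],s['wrist_force'])
E
```

```text
0.1 [0.18507593 0.54420712 0.25574646] [-5.12579483e-01 -3.09916174e+00  1.63036454e-03] [ 0.25018713  0.60694007 -0.01644072]
```

View pics/s0.png

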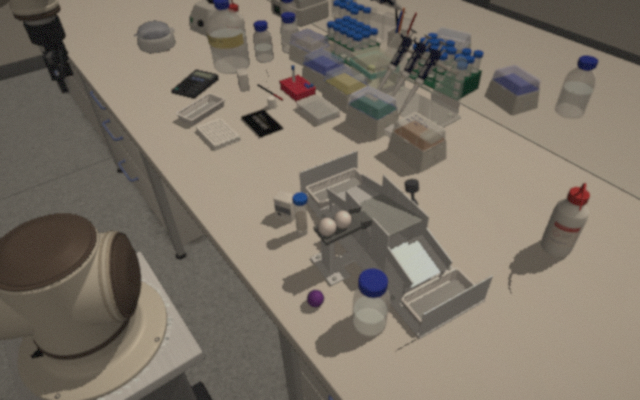

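View pics/t0.png

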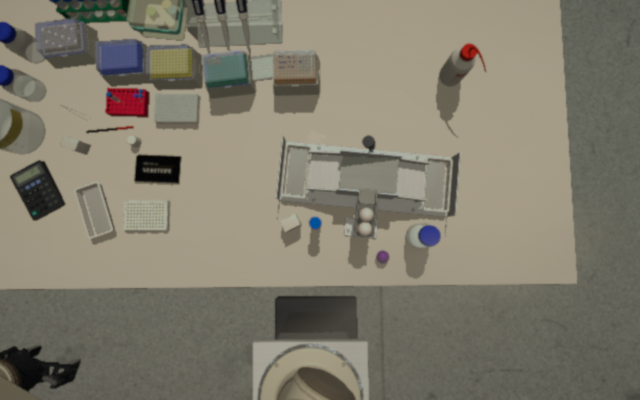

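The scene view shows two white balls on the ledge, at (328,226) and (343,219). In the top view they are at (365,229) and (367,214). The lookalike is the purple ball at top (382,257) and scene (316,298), which I reject on colour. The weight is at top (369,143). Next I'll take a close crop and measure depths.

```bash
python3 - <<'E'
from h import *
z=np.load('pics/t0.npz');p,d=z['p'],z['d']
c=p[125:275,265:465,::-1];cv2.imwrite('pics/t0c.png',cv2.resize(c,None,fx=4,fy=4,interpolation=cv2.INTER_CUBIC))
for n,u,v in [('bf',367,214),('br',365,229),('tube',315,223),('bottle',430,236),('weight',369,143),('gateL',350,172),('gateM',369,173),('gateR',388,176),('chL',325,170),('chR',412,182),('trL',297,172),('trR',437,184),('purple',382,257),('carton',290,223)]:
    print(n,(u,v),world('top',d,u,v).round(4))
E
```

```text
bf (367, 214) [ 0.4944 -0.1513  0.1478]
br (365, 229) [ 0.4576 -0.1456  0.1479]
tube (315, 223) [ 0.4748 -0.0222  0.1146]
bottle (430, 236) [ 0.4384 -0.3077  0.1317]
weight (369, 143) [ 0.6724 -0.1607  0.1439]
gateL (350, 172) [ 0.609  -0.1155  0.0834]
gateM (369, 173) [ 0.604  -0.1644  0.0937]
gateR (388, 176) [ 0.5932 -0.2113  0.1087]
chL (325, 170) [ 0.6195 -0.0496  0.0568]
chR (412, 182) [ 0.5834 -0.2837  0.0549]
trL (297, 172) [0.6223 0.0296 0.0106]
trR (437, 184) [ 0.5816 -0.3615  0.0145]
purple (382, 257) [ 0.3824 -0.2006  0.0357]
carton (290, 223) [0.477  0.0459 0.0644]
```

View pics/t0c.png

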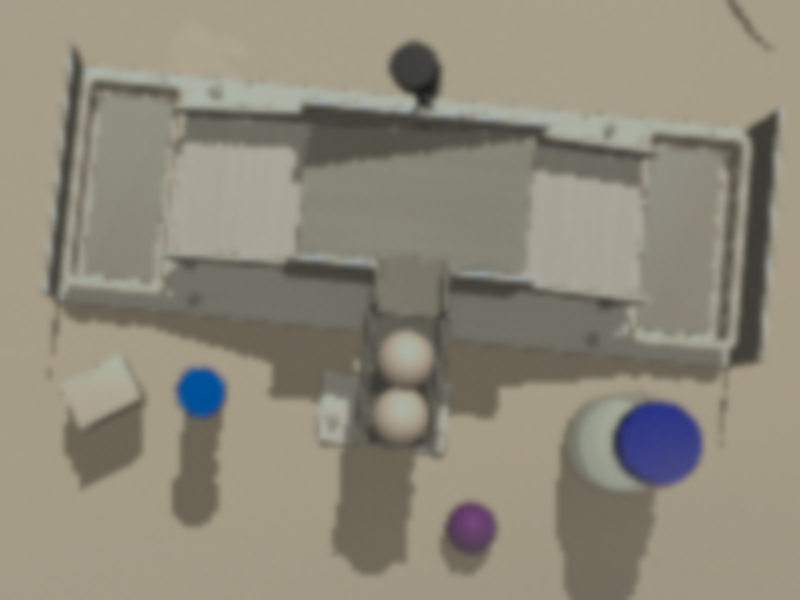

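The crop confirms the white balls at crop (405,357) and (400,415), and the bystanders are clear of them. The right half of the gate is raised (0.109 against 0.083 on the left), so I press the right pad and the balls must go right. Next is the sorter pose from the panel tops.

```bash
python3 - <<'E'
from h import *
d=np.load('pics/t0.npz')['d']
def ray(u,v,z):
    a=world('top',1.,u,v);c=manip.camera_info('top');o=-np.array(c['R']).T@np.array(c['t']);return o+(a-o)*(z-o[2])/(a[2]-o[2])
# (crop px) -> sorter xyz
obs=[((305,105),(52,80,125)),((548,127),(52,-80,125)),((290,262),(-50,80,125)),((533,281),(-50,-80,125))]
W=np.array([ray(265+a[0]/4-.4,125+a[1]/4-.4,b[2]/1e3)[:2] for a,b in obs]);S=np.array([b[:2] for _,b in obs])/1e3
print(W.round(4))
wc,sc=W.mean(0),S.mean(0);U,_,Vt=np.linalg.svd((S-sc).T@(W-wc));R=Vt.T@U.T;t=wc-R@sc
print(np.degrees(np.arctan2(R[1,0],R[0,0])),t,'res',(S@R.T+t-W).round(4).tolist())
# ledge/gate plane depth check: gate points over depth
ys=[]
for n,s in [('padR',(0,-58)),('padL',(0,58)),('rear',(-142,0)),('front',(-106,0)),('brink',(-80,0)),('trayR',(0,-203))]:
    print(n,(R@(np.array(s)/1e3)+t).round(4))
for u,v in [(400,415),(405,357)]: print('ball',ray(265+u/4-.4,125+v/4-.4,.136).round(4))
# ball sphere fit using depth
from scipy.optimize import least_squares
for c in [(367,214),(365,229)]:
    P=np.array([world('top',d,u,v) for u in range(c[0]-4,c[0]+5) for v in range(c[1]-4,c[1]+5)]);P=P[P[:,2]>.135]
    print('sph',len(P),least_squares(lambda x:np.linalg.norm(P-x,axis=1)-.018,[*P[:,:2].mean(0),.13],loss='soft_l1',f_scale=.002).x.round(4))
from scipy.spatial.transform import Rotation as Ro
s=manip.state();print(Ro.from_rotvec(s['orientation']).as_matrix().round(3))
E
```

```text
[[ 0.6575 -0.0907]
 [ 0.6407 -0.2445]
 [ 0.557  -0.0795]
 [ 0.5427 -0.2323]]
-6.070565144265193 [ 0.5984897  -0.16163973] res [[0.0011, 0.0031], [0.001, -0.0021], [0.0002, 0.0027], [-0.0024, -0.0036]]
padR [ 0.5924 -0.2193]
padL [ 0.6046 -0.104 ]
rear [ 0.4573 -0.1466]
front [ 0.4931 -0.1504]
brink [ 0.5189 -0.1532]
trayR [ 0.577  -0.3635]
ball [ 0.4593 -0.1458  0.136 ]
ball [ 0.4953 -0.1497  0.136 ]
sph 81 [ 0.4936 -0.15    0.1315]
sph 81 [ 0.4576 -0.1463  0.1293]
[[-0.947  0.322 -0.   ]
 [ 0.322  0.947 -0.001]
 [ 0.    -0.001 -1.   ]]
```

move_arm --pt "-0.5 -0.47 0 -0.14 0" --pt "-1 -0.94 0 -0.282 0" --pt "-1 -0.94 0 -0.282 0" --pt "-1 -0.94 0 -0.282 0"

```text
t: 0.6
eef_pos: [0.2498, 0.423, 0.2564]
orientation: [0.171, 3.137, 0.001]
wrist_force: [-0.5, 0.9, 0.2]
grip_width: 0.0123
gripper_force: 0.0
```

move_arm --pt "-0.34 -0.5 0 0 0" --pt "-0.68 -1 0 0 0" --pt "-0.68 -1 0 0 0"

```text
t: 0.98
eef_pos: [0.3078, 0.3151, 0.2563]
orientation: [0.174, 3.137, -0.0]
wrist_force: [0.2, 1.1, -0.5]
grip_width: 0.0001
gripper_force: 0.0
```

move_arm --pt "-0.34 -0.5 0 0 0" --pt "-0.68 -1 0 0 0" --pt "-0.68 -1 0 0 0"

```text
t: 1.35
eef_pos: [0.365, 0.2085, 0.2562]
orientation: [-0.174, -3.137, 0.001]
wrist_force: [0.1, 0.8, 0.1]
grip_width: -0.0001
gripper_force: 0.0
```

move_arm --pt "-0.34 -0.5 0 0 0" --pt "-0.68 -1 0 0 0" --pt "-0.68 -1 0 0 0"

```text
t: 1.72
eef_pos: [0.422, 0.1022, 0.2559]
orientation: [-0.172, -3.136, 0.0]
wrist_force: [-0.8, 0.7, 0.4]
grip_width: -0.0001
gripper_force: 0.0
```

move_arm --pt "-0.34 -0.5 0 0 0" --pt "-0.68 -1 0 0 0" --pt "-0.68 -1 0 0 0"

```text
t: 2.1
eef_pos: [0.4791, -0.0038, 0.2556]
orientation: [-0.17, -3.136, -0.0]
wrist_force: [-1.1, 0.7, -0.3]
grip_width: -0.0002
gripper_force: 0.0
```

move_arm --pt "-0.34 -0.5 0 0 0" --pt "-0.68 -1 0 0 0" --pt "-0.68 -1 0 0 0"

```text
t: 2.48
eef_pos: [0.5362, -0.11, 0.2553]
orientation: [-0.168, -3.136, -0.001]
wrist_force: [0.4, 0.5, -1.2]
grip_width: -0.0002
gripper_force: 0.0
```

move_arm --pt "-0.34 -0.5 0 0 0" --pt "-0.68 -1 0 0 0" --pt "-0.68 -1 0 0 0" --pt "-0.68 -1 0 0 0"

```text
t: 2.98
eef_pos: [0.5921, -0.214, 0.2561]
orientation: [-0.164, -3.137, -0.001]
wrist_force: [-0.1, 0.4, -0.2]
grip_width: 0.0002
gripper_force: 0.0
```

move_arm --pt "0 -0.05 0.5 0 0" --pt "0 -0.05 0.9 0 0" --pt "0 -0.05 0.96 0 0" --pt "0 -0.05 0.96 0 0"

```text
t: 3.48
eef_pos: [0.5915, -0.2206, 0.162]
orientation: [0.165, 3.136, -0.001]
wrist_force: [-0.5, -0.2, 1.3]
grip_width: 0.0004
gripper_force: 0.0
```

```bash
python3 - <<'E'
from h import *
p,d=grab('scene','s1')
u,v=pix('scene',np.array([.5924,-.219,.11])).astype(int);print(u,v,world('scene',d,u,v))
cv2.imwrite('pics/s1c.png',cv2.resize(p[150:350,270:510,::-1],None,fx=3,fy=3,interpolation=cv2.INTER_CUBIC));print(manip.state()['eef_pos'])
E
```

```text
399 224 [ 0.59227994 -0.21678506  0.11067847]
[ 0.59175876 -0.22101543  0.16251489]
```

View pics/s1c.png

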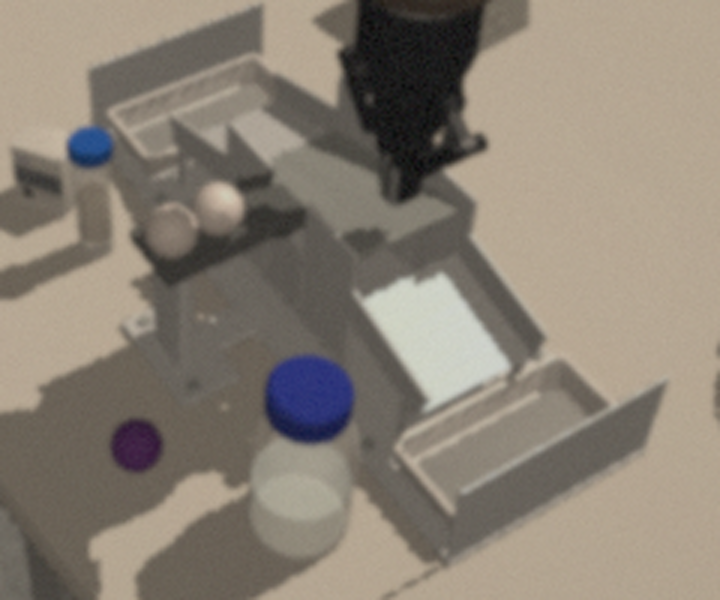

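The shut fingertips, at crop (400,195), hover over the raised right half between the panels. I'll press in small steps.

move_arm --pt "0 0 0.15 0 0" --pt "0 0 0.22 0 0" --pt "0 0 0.27 0 0" --pt "0 0 0.32 0 0" --pt "0 0 0.37 0 0" --pt "0 0 0.42 0 0" --pt "0 0 0.46 0 0" --pt "0 0 0.5 0 0" --pt "0 0 0.5 0 0"

```text
t: 4.65
eef_pos: [0.5909, -0.2217, 0.11]
orientation: [-0.167, -3.137, -0.0]
wrist_force: [-0.3, 0.1, -0.1]
grip_width: 0.0002
gripper_force: 0.0
```

move_arm --pt "0 0 -0.3 0 0" --pt "0 0 -0.8 0 0" --pt "0 0 -0.9 0 0" --pt "0 0 -0.9 0 0"

```text
t: 5.15
eef_pos: [0.5912, -0.2218, 0.2007]
orientation: [0.167, 3.136, -0.001]
wrist_force: [0.6, -0.4, -0.9]
grip_width: -0.0001
gripper_force: 0.0
```

```bash
python3 - <<'E'
from h import *
p,d=grab('scene','s2')
for X in [(.5924,-.219,.081),(.6046,-.104,.11),(.5984,-.1616,.095)]:
    u,v=pix('scene',np.array(X)).astype(int);print(X,world('scene',d,u,v).round(4))
E
```

```text
(0.5924, -0.219, 0.081) [ 0.5921 -0.2175  0.0815]
(0.6046, -0.104, 0.11) [ 0.6037 -0.1026  0.11  ]
(0.5984, -0.1616, 0.095) [ 0.5965 -0.1612  0.0974]
```

The gate is over: the right pad reads 0.0815 and the left 0.110. Now I move behind the rear ball, passing above the balls.

move_arm --pt "0.45 0.15 -0.1 0 0" --pt "0.91 0.3 -0.1 0 0" --pt "0.91 0.3 -0.1 0 0"

```text
t: 5.58
eef_pos: [0.5014, -0.181, 0.2093]
orientation: [-0.167, -3.135, -0.001]
wrist_force: [1.2, 0.3, 0.2]
grip_width: -0.0002
gripper_force: 0.0
```

move_arm --pt "0.45 0.15 0 0 0" --pt "0.91 0.31 0 0 0" --pt "0.91 0.31 0.1 0 0" --pt "0.91 0.31 0.1 0 0" --pt "0.91 0.31 0.1 0 0"

```text
t: 6.2
eef_pos: [0.4173, -0.1422, 0.1999]
orientation: [-0.167, -3.136, -0.0]
wrist_force: [0.3, -0.5, -0.0]
grip_width: 0.0001
gripper_force: 0.0
```

```bash
python3 - <<'E'
from h import *
s=manip.state();print(s['eef_pos'],s['orientation'])
p,d=grab('top','t3')
cv2.imwrite('pics/t3c.png',cv2.resize(p[150:300,265:465,::-1],None,fx=4,fy=4,interpolation=cv2.INTER_CUBIC))
E
```

```text
[ 0.41725105 -0.14218275  0.1999436 ] [-1.67023080e-01 -3.13626167e+00 -4.84034951e-04]
```

View pics/t3c.png

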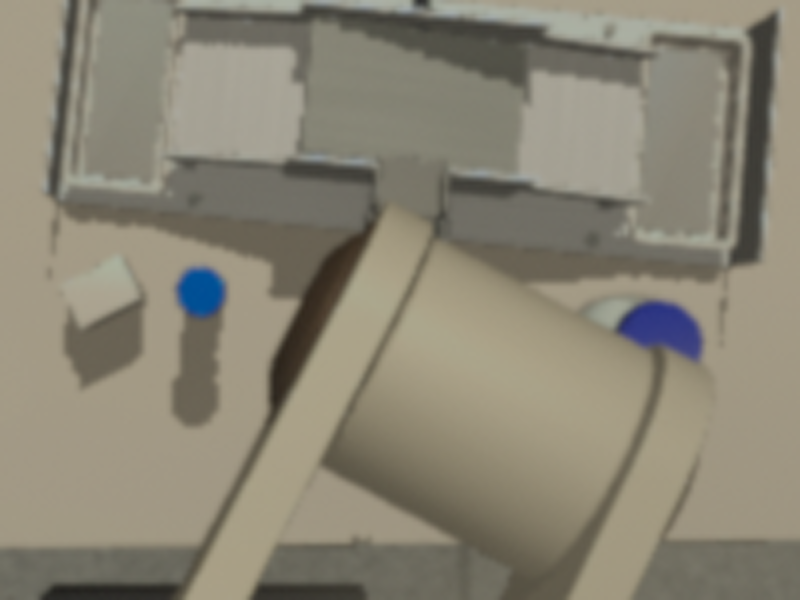

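```bash
python3 - <<'E'
from h import *
d=np.load('pics/t3.npz')['d']
for u,v in [(390,250),(425,245),(437,250),(410,270),(360,245),(350,280)]: print((u,v),world('top',d,u,v).round(3))
p,d=grab('scene','s3')
cv2.imwrite('pics/s3c.png',cv2.resize(p[130:350,240:460,::-1],None,fx=2.7,fy=2.7,interpolation=cv2.INTER_CUBIC))
E
```

```text
(390, 250) [ 0.422 -0.143  0.548]
(425, 245) [ 0.429 -0.199  0.531]
(437, 250) [ 0.421 -0.215  0.539]
(410, 270) [ 0.393 -0.172  0.549]
(360, 245) [ 0.43  -0.099  0.548]
(350, 280) [ 0.317 -0.115 -0.007]
```

View pics/s3c.png

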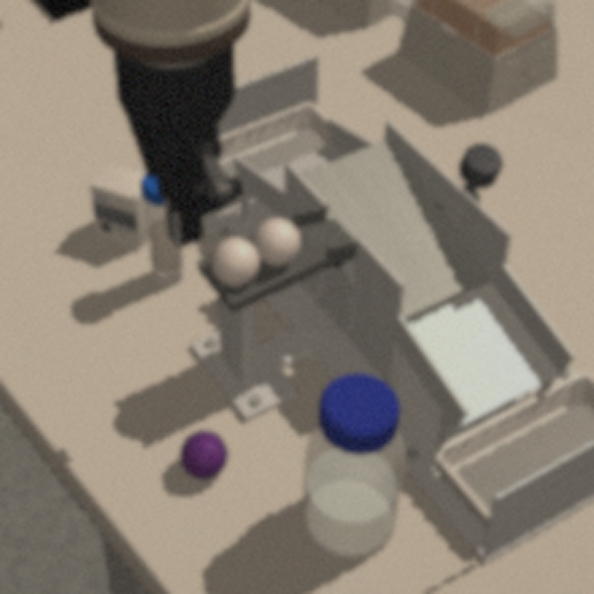

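The fingertips at (190,235) are behind the rear ball at (235,262) and in line with it. The arm links are high above the bottle. I'll lower, then push.

move_arm --pt "0 0 0.25 0 0" --pt "0 0 0.45 0 0" --pt "0 0 0.49 0 0" --pt "0 0 0.49 0 0"

```text
t: 6.8
eef_pos: [0.4168, -0.1419, 0.1517]
orientation: [-0.167, -3.137, 0.0]
wrist_force: [-0.3, 0.4, 0.5]
grip_width: -0.0003
gripper_force: 0.0
```

move_arm --pt "-0.06 0 0 0 0" --pt "-0.1 0 0 0 0" --pt "-0.14 0 0 0 0" --pt "-0.19 0 -0.01 0 0" --pt "-0.24 0 -0.01 0 0" --pt "-0.29 0 -0.01 0 0" --pt "-0.34 0 -0.02 0 0" --pt "-0.39 0 -0.02 0 0" --pt "-0.43 0 -0.02 0 0" --pt "-0.47 0 -0.03 0 0" --pt "-0.51 0 -0.03 0 0" --pt "-0.51 0 -0.03 0 0"

```text
t: 8.3
eef_pos: [0.4675, -0.1472, 0.1543]
orientation: [-0.167, -3.137, 0.0]
wrist_force: [0.2, -0.3, 0.3]
grip_width: -0.0001
gripper_force: 0.0
```

```bash
python3 - <<'E'
from h import *
print(manip.state()['eef_pos'])
p,d=grab('scene','s4')
cv2.imwrite('pics/s4c.png',cv2.resize(p[130:350,240:500,::-1],None,fx=2.7,fy=2.7,interpolation=cv2.INTER_CUBIC))
E
```

```text
[ 0.46747853 -0.14720338  0.15426675]
```

View pics/s4c.png

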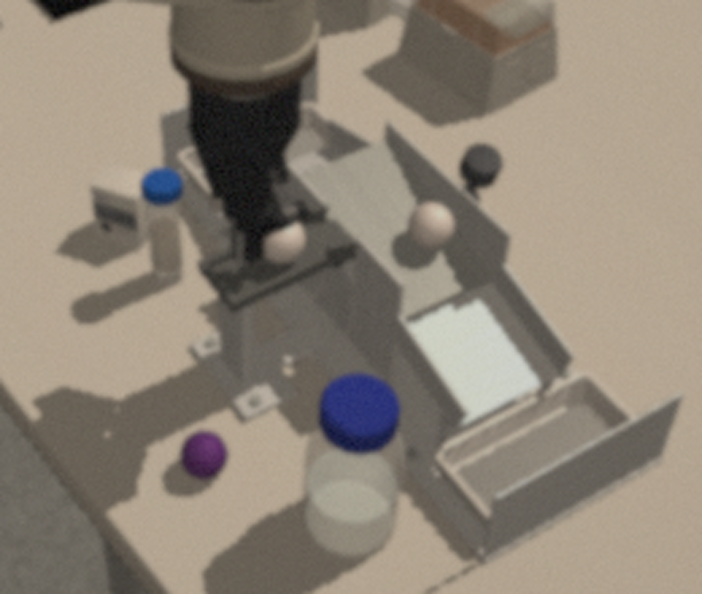

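The first ball, at (432,225), is rolling right over the gate, and the rear ball at (285,242) is still against the finger. I'll let the first one run out while I keep pushing.

move_arm --pt "0 0 0 0 0" --pt "0 0 0 0 0" --pt "0 0 0 0 0" --pt "0 0 0 0 0" --pt "0 0 0 0 0" --pt "0 0 0 0 0" --pt "0 0 0 0 0" --pt "0 0 0 0 0"

```text
t: 9.35
eef_pos: [0.4673, -0.1472, 0.1543]
orientation: [-0.167, -3.137, 0.0]
wrist_force: [-1.3, 0.1, 0.1]
grip_width: -0.0
gripper_force: 0.1
```

move_arm --pt "-0.03 0 0 0 0" --pt "-0.07 0 0 0 0" --pt "-0.11 0 -0.01 0 0" --pt "-0.15 0 -0.01 0 0" --pt "-0.19 0 -0.01 0 0" --pt "-0.23 0 -0.01 0 0" --pt "-0.27 0 -0.02 0 0" --pt "-0.3 0 -0.02 0 0" --pt "-0.33 0 -0.02 0 0" --pt "-0.35 0 -0.02 0 0" --pt "-0.35 0 -0.02 0 0"

```text
t: 10.72
eef_pos: [0.5021, -0.1509, 0.1562]
orientation: [-0.167, -3.137, 0.0]
wrist_force: [-0.0, 0.4, -0.7]
grip_width: 0.0004
gripper_force: 0.0
```

move_arm --pt "0.1 0 -0.3 0 0" --pt "0.2 0 -0.7 0 0" --pt "0.2 0 -0.8 0 0" --pt "0.2 0 -0.8 0 0" --pt "0.2 0 -0.8 0 0" --pt "0.2 0 -0.8 0 0" --pt "0.2 0 -0.8 0 0" --pt "0.2 0 -0.8 0 0" --pt "0.2 0 -0.8 0 0" --pt "0.2 0 -0.8 0 0" --pt "0.2 0 -0.8 0 0" --pt "0.2 0 -0.8 0 0"

```text
t: 12.22
eef_pos: [0.4822, -0.1487, 0.2363]
orientation: [0.167, 3.137, -0.0]
wrist_force: [1.0, -0.6, -0.0]
grip_width: 0.0003
gripper_force: 0.0
```

```bash
python3 - <<'E'
from h import *
print(manip.state()['eef_pos'])
p,d=grab('scene','s5')
cv2.imwrite('pics/s5c.png',cv2.resize(p[130:350,240:500,::-1],None,fx=2.7,fy=2.7,interpolation=cv2.INTER_CUBIC))
E
```

```text
[ 0.48218815 -0.14874925  0.23634363]
```

View pics/s5c.png

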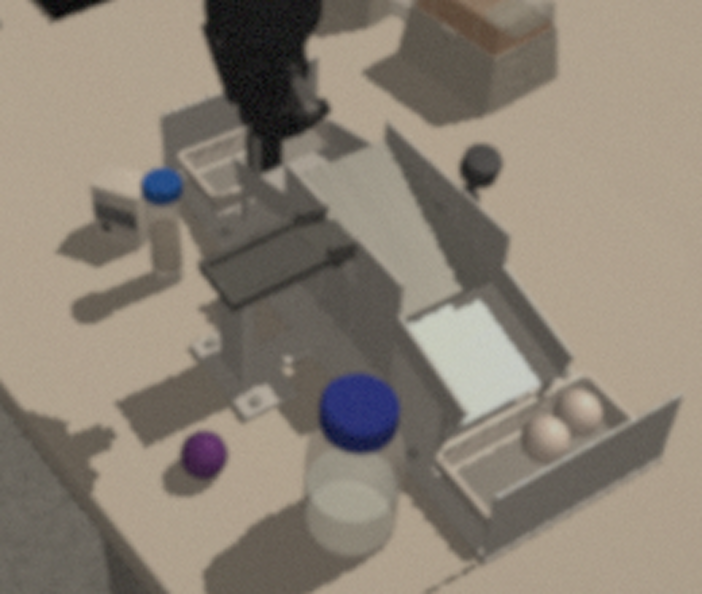

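Both balls are in the right tray, at (547,437) and (580,410). The bystanders are standing and the gate is still tipped right. I'll let things settle, check for motion and hand in.

move_arm --pt "0 0 0 0 0" --pt "0 0 0 0 0" --pt "0 0 0 0 0" --pt "0 0 0 0 0" --pt "0 0 0 0 0" --pt "0 0 0 0 0" --pt "0 0 0 0 0" --pt "0 0 0 0 0" --pt "0 0 0 0 0" --pt "0 0 0 0 0" --pt "0 0 0 0 0" --pt "0 0 0 0 0"

```text
t: 13.78
eef_pos: [0.4822, -0.1488, 0.2364]
orientation: [0.167, 3.137, -0.0]
wrist_force: [0.2, 0.4, 1.2]
grip_width: -0.0004
gripper_force: 0.0
```

move_arm --pt "0 0 0 0 0" --pt "0 0 0 0 0" --pt "0 0 0 0 0" --pt "0 0 0 0 0" --pt "0 0 0 0 0" --pt "0 0 0 0 0" --pt "0 0 0 0 0" --pt "0 0 0 0 0" --pt "0 0 0 0 0" --pt "0 0 0 0 0" --pt "0 0 0 0 0" --pt "0 0 0 0 0"

```text
t: 15.28
eef_pos: [0.4822, -0.1488, 0.2363]
orientation: [-0.167, -3.137, 0.0]
wrist_force: [0.0, 0.3, -0.5]
grip_width: 0.0002
gripper_force: 0.0
```

```bash
python3 - <<'E'
from h import *
import time
f=[grab('scene',f's{6+i}')[0].astype(int) for i in range(6)]
r=lambda p:p[265:325,395:490]
print(abs(r(f[0])-r(f[-1])).mean(),abs(r(f[0])-r(f[1])).mean(),abs(r(f[-1])-r(np.load('pics/s5.npz')['p'].astype(int))).mean())
E
```

```text
1.639766081871345 1.6712280701754385 1.6699415204678363
```

The frames differ only by image noise, so everything is at rest.

```bash
python3 -c "
from plant import manip
print(manip.hand_in())"
```

```text
the job is handed in; nothing more can be done
None
```

I rocked the gate over to the right, both white balls came to rest in the right tray, the tube, bottle and carton were left untouched, and I handed the job in at about 15.6 s.

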